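# Tuck the shoe-care box flap under its lip

## Task

The sprung flap of the shoe-care box is standing open: with your fingertips push its outer side over until it lies down flat, and keeping it pressed down push it forward so that its free edge slides fully home beneath the steel lip and stays tucked there when you let go. Only push and press, never pinch the flap between the fingers, and leave the other things on the bench where they are.

Things in the scene. Friction and masses are not known exactly. Their poses are not given: they have to be found in the camera images.
- carebox: wooden shoe-care box, open on top, fixed; 166 (x) x 158 (y) mm, side rims 60 mm high. Origin: centre of its underside, on the bench; z up; +x points from the hinge side (turned roughly to the robot) to the side with the steel lip. Two steel hinge cheeks (x -83 to -37, y +-75 to 79 mm) stand 76 mm high.
- lip_edge (a point): middle of the inner lower edge of the retaining lip, at x 64, z 68 mm of the box. The lip is a fixed steel strip 140 mm wide (y), 4 mm thick (z 68 to 72 mm), reaching from here 19 mm towards +x over the front wall (wall's inner face at x 77 mm). Axes as the box.
- flap (a joint): angle (rad) of the grey plastic flap: 0 = flat on the rims, larger = free edge raised, stop 1.5. Hinge line along box y at z 63 mm, x = -66 mm + flap_slide. Flap 125 mm from hinge to edge, 140 wide, 5 thick (outer face 2.5 mm off the hinge plane, looks -x and up when open). A spring (0.13 N m/rad towards 1.3 rad; 2 to 3 N at mid-flap holds it flat) reopens it unless the lip holds its edge.
- flap_slide (a joint): position (m) of the flap's hinge pin in its slots, along box x: 0 = fully back (folded flap's edge 5 mm short of the lip), 0.016 = fully forward (edge 11 mm beneath the lip). Friction 7 N, no spring: stays where left. The flat flap passes under the lip with 3 mm to spare; if the pin is over 5 mm forward before the flap is flat, the edge lands on top of the lip.
- flap_edge (a point): middle of the flap's free edge, on the outer face, 125 mm from the hinge line. Moves with the flap: its x points from the hinge to the free edge, its z out of the outer face.
- flap_step (a point): foot of the push step on the flap's outer face, mid-width, 75 mm from the hinge line. The step is a wedge 110 mm wide (y): a wall 8 mm high facing the hinge, sloping down to the face at 108 mm from the hinge line. The flap is slippery (friction about 0.12): to push it forward, set the fingertip on it behind the step. Axes as flap_edge.
- flap_face: outer skin of the flap (3 mm) with the push step; origin on the hinge line at mid-width, x towards the free edge, z out of the outer face
- flap_back: inner skin of the flap (2 mm), the side that looks into the box; origin and axes as flap_face
- lunch_box: closed blue plastic lunch box, 121 x 171 x 59 mm high, loose; origin under its centre
- cat: white ceramic cat figurine, 68 mm across, 116 mm high, loose, fragile; origin under its centre
- shoehorn: green plastic shoehorn lying flat, about 195 x 44 x 10 mm, long side along its own x, loose; origin near its middle
- polish_tin: round steel polish tin, 66 mm diameter, 26 mm high, loose, stands just beyond the lip side of the shoe-care box; origin under its centre
- shoe_brush: wooden shoe brush, 140 x 44 x 36 mm high, loose, lies along the lip side of the shoe-care box; origin under its centre
- torch: aluminium torch on a black foot, about 120 x 55 x 51 mm high, loose; origin under its middle
There are look-alikes about, which are no part of the job. What is shaped like the carebox but green, red or yellow is not meant.

How it is judged:
By the outcome, as a careful person would: the job done as asked, in the order asked, and still so for the second after the job is handed in, with the robot touching nothing.
It also fails if it takes over 38 s, if anything falls off the work surface, if the arm or the gripper's body presses on something with over 40 N, if the wrist force passes 120 N, or if a joint passes its speed limit or range.

## Robot

A 6-joint arm with a two-finger parallel gripper is mounted at the origin on the work surface. World frame = base frame: x ahead of the robot, y to its left, z up, the work surface at z = 0. Lengths are in m, angles in degrees, forces in N, time in s.
With the tool pointing down it reaches from about 0.325 to 0.775 m from the base axis. Payload 5.5 kg.
Tool frame: the origin (TCP) lies at the centre of the arm's flange, where the gripper is bolted on; the fingertips stand 182 mm ahead of it and the grasp point (between the pads) lies 163 mm ahead of it; z points along the fingers, y is the direction in which the jaws open and shut (so a half turn about z gives the same grasp; the last joint's range is limited). The gripper opens to 88 mm and grips with 3 to 60 N. Pads are 20 mm wide; open, the fingers measure 115 mm over their backs; the gripper's body (75 mm by 178 mm) begins 61 mm behind the grasp point.
Start: joints at [-69.425, 5.22, 70.514, -0, 104.267, -3.249], TCP at [0.242, -0.549, 0.405] pointing down, gripper open.
Joint ranges: [-164.24, 164.24], [-49.07, 125.15], [9.68, 141.18], [-86.29, 266.29], [3.28, 154.24], [-151.56, 151.56]. Speed limits (degrees/s): [147.25, 147.25, 172.46, 180, 180, 180].

## Interface

Orientations are given as [roll, pitch, yaw] about the fixed x, y, z axes, in that order (R = Rz(yaw) Ry(pitch) Rx(roll)).
In Python, from station import r gives the robot as it stands. The module is installed in compiled form; this text tells all that it offers. Calls block until the motion is done:
- r.reach(position, orientation): joint-space move of the TCP to a pose.
- r.servo_line(position, rotation=None, speed=0.15): straight line of the TCP; rotation=None keeps the orientation; speed is the mean speed in m/s.
- r.move_joints(angles): joint-space move.
- r.let_go() and r.grab(squeeze=None): open the fingers fully, or close them until they stop; squeeze is the grip in N (None keeps the last).
- r.wait(seconds).
- r.inverse_kinematics(position, orientation): joint angles nearest the present ones, or None.
- r.sense(): the state.
- r.snapshot(name): name is "scene" or "side" or "wrist"; returns a dict with "frame" (400x640x3 uint8, red, green, blue), "fx", "fy", "cx", "cy" (pixels), "R" (3x3) and "t" (3): a world point X has camera coordinates R X + t. Camera axes: x right, y down, z forward; pixel columns grow to the right and rows downward; lengths in m; the calibration is good to about 2 mm. A picture is of the moment at which its call begins. There is no depth.
A pose or a line that the arm cannot do raises r.IKError and nothing moves.
- r.hand_in(): hands the job in, once; it reports no verdict.
The state is a dict: "clock": time; "joints": joint angles; "joint_vel": joint speeds; "joint_torque": joint torques, N m; "tcp_pos": TCP position; "orientation": TCP orientation; "contact_force": force on the tool from outside, world axes, zero at the start; "torque": the same for the moment, N m; "opening": finger opening in m.
Only numpy, scipy, OpenCV 4.12 (cv2) and the standard library are available. Lean on these libraries where they do the work, as an engineer would, in place of code of your own. Each camera call takes 0.05 s, during which the arm holds its last target. There are 200 camera calls.

## Working session

There is one attempt and no reset: what is moved stays moved. The work goes in short steps, each a Python script; the robot and the scene stay as the last script left them, time stands still between calls to the robot, and variables do not carry over. Pictures are saved under pics/ and viewed, about 8 in all and at most 12, crops included, and the job is handed in when it is done.

```bash
mkdir -p pics; cat > h.py <<'E'
from station import r
import numpy as np, cv2
def snap(n,f):
    s=r.snapshot(n); cv2.imwrite('pics/'+f,cv2.cvtColor(s['frame'],cv2.COLOR_RGB2BGR)); np.savez('pics/'+f+'.npz',**s); return s
def ray(s,u,v):
    R,t=np.array(s['R']),np.array(s['t']); d=R.T@np.array([(u-s['cx'])/s['fx'],(v-s['cy'])/s['fy'],1.]); return -R.T@t,d
def plane(s,u,v,z):
    o,d=ray(s,u,v); return o+d*(z-o[2])/d[2]
def proj(s,X):
    p=np.array(s['R'])@np.array(X)+np.array(s['t']); return float(s['fx']*p[0]/p[2]+s['cx']),float(s['fy']*p[1]/p[2]+s['cy'])
E
python3 - <<'E'
from h import *
for n in ('scene','side'):
    s=snap(n,n+'0.png'); print(n,-np.array(s['R']).T@np.array(s['t']),s['fx'],s['R'])
st=r.sense(); print(st['orientation'],st['clock'],st['contact_force'])
E
```

```text
scene [ 1.28403266 -0.18164163  1.21603202] 477.3546518051186 [[ 0.11004769  0.99391524  0.00469085]
 [ 0.82148064 -0.08829668 -0.56335891]
 [-0.55951682  0.06584979 -0.82619897]]
side [0.10378896 1.01098665 0.77656688] 439.59379234013454 [[-0.94173405 -0.33629906 -0.00631881]
 [-0.16846831  0.48785298 -0.85651498]
 [ 0.29112783 -0.80554479 -0.51608349]]
[-1.79899198e+02 -4.80071262e-03  2.38227104e+01] 0.1 [ 0.3571339  -0.05509463  0.12935077]
```

View pics/scene0.png

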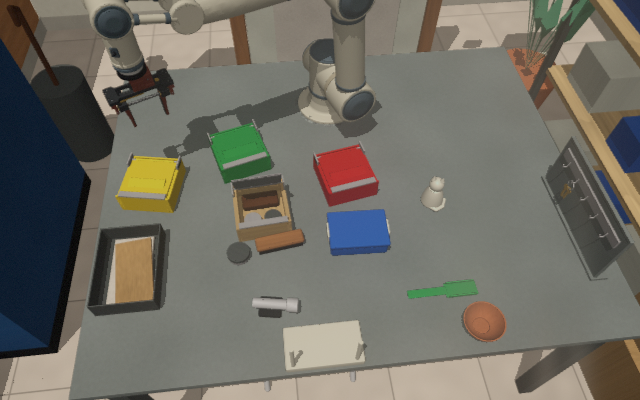

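View pics/side0.png

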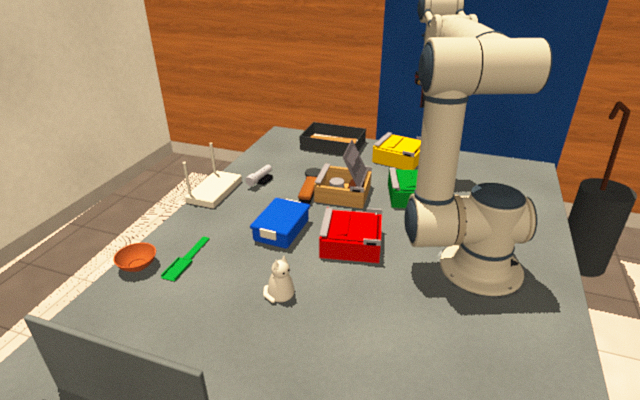

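The wooden box is at scene pixel (262,207) and side pixel (344,185). The look-alikes in the scene view are green (240,152), red (345,173) and yellow (152,183). Only the wooden one fits the description: it has a standing grey flap, with the brush and tin at its lip side. I'll enlarge it to confirm.

```bash
python3 - <<'E'
import cv2,numpy as np
a=cv2.imread('pics/scene0.png')[165:255,215:315]; b=cv2.imread('pics/side0.png')[135:225,290:390]
f=lambda i:cv2.resize(i,None,fx=6,fy=6,interpolation=cv2.INTER_CUBIC)
cv2.imwrite('pics/crop0.png',cv2.resize(np.hstack([cv2.resize(a,(400,360),interpolation=2),cv2.resize(b,(400,360),interpolation=2)]),(800,360)))
E
```

```text
(no output)
```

View pics/crop0.png

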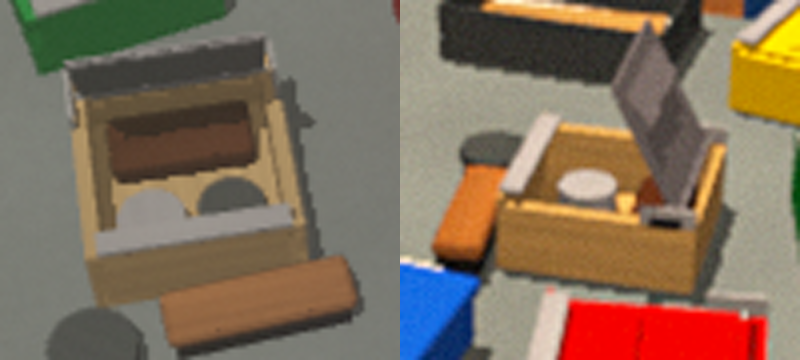

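```bash
cat >> h.py <<'E'
def load(f): return dict(np.load('pics/'+f+'.npz'))
E
python3 - <<'E'
from h import *
s=load('scene0.png')
P=lambda x,y,z: plane(s,215+x/4-.5+.125,165+y/4-.5+.125,z)
a,b=P(97,235,.072),P(291,206,.072); c,d=P(97,252,.072),P(295,225,.072)
print(a,b,np.linalg.norm(a-b)); print(c,d,np.linalg.norm(c-d))
y=(b-a)/np.linalg.norm(b-a); yaw=np.degrees(np.arctan2(-y[0],y[1])); y2=(d-c);print(yaw,np.degrees(np.arctan2(-y2[0],y2[1])))
# front wall top outer corners? side view lip corners
s2=load('side0.png')
Q=lambda x,y,z: plane(s2,290+x/4-.375,135+y/4-.375,z)
for p in [(543,118),(562,118),(500,188),(521,193)]: print(Q(p[0]-400,p[1],.072))
E
```

```text
[ 0.53562422 -0.31846799  0.072     ] [ 0.52575683 -0.17980538  0.072     ] 0.1390132524615015
[ 0.54989504 -0.31871885  0.072     ] [ 0.54223744 -0.17818025  0.072     ] 0.14074707281938856
4.070375030210963 3.1188202018902986
[ 0.54635798 -0.31281017  0.072     ]
[ 0.53043105 -0.31827396  0.072     ]
[ 0.53911099 -0.18025612  0.072     ]
[ 0.51995831 -0.1779246   0.072     ]
```

This confirms it: the wooden box has its open grey flap on the robot side and the steel lip on the far side, with the brush and tin beyond the lip. The box pose is about (0.465, -0.253) with yaw about 3.5°. Next I'll close the fingers, hover behind the flap and refine the pose with the wrist camera.

```bash
cat >> h.py <<'E'
from scipy.spatial.transform import Rotation as Ro
O=np.array([.465,-.253,0]); YAW=3.5
def B(p): return O+Ro.from_euler('z',YAW,degrees=True).apply(p)
def pose(tip,t,off=0.):
    """tip: box-frame point (m) of tip's front-bottom edge (off=.010) or centre (0); t tilt rad"""
    M=np.array([[np.cos(t),0,np.sin(t)],[0,-1,0],[np.sin(t),0,-np.cos(t)]])
    p=np.array(tip)-off*M[:,0]-.182*M[:,2]
    return B(p),(Ro.from_euler('z',YAW,degrees=True)*Ro.from_matrix(M)).as_euler('xyz',degrees=True)
def contact(th,rr,gap=0.,slide=0.):
    h=.0025+gap
    return np.array([-.066+slide+rr*np.cos(th)-h*np.sin(th),0,.063+rr*np.sin(th)+h*np.cos(th)])
E
python3 - <<'E'
from h import *
r.grab(5)
p,o=pose([-.06,0,.30],.3); print(p,o,r.inverse_kinematics(p,o))
r.reach(p,o); st=r.sense(); print(st['clock'],st['opening'],st['tcp_pos'],st['contact_force'])
s=snap('wrist','w1.png'); print(-np.array(s['R']).T@np.array(s['t']))
for q in [(.064,-.07,.072),(.064,.07,.072),(.083,-.079,.06),(.083,.079,.06)]: print(proj(s,B(q)))
E
```

```text
[ 0.35142755 -0.25994639  0.47387124] [180.         -17.18873385   3.5       ] [-45.91138576 -23.94715682  90.22068289  13.26499773 102.02735498
  44.69854591]
2.725 0.0005253697797209874 [ 0.3513898  -0.26048129  0.47354511] [-0.03471503 -0.62733492 -0.05914631]
[ 0.42493096 -0.25671569  0.47426236]
(373.9563289073818, 135.0386444845052)
(259.8490211385525, 135.11387352024718)
(379.3664754859578, 122.58340998855013)
(254.49192512117273, 122.66928388457035)
```

View pics/w1.png

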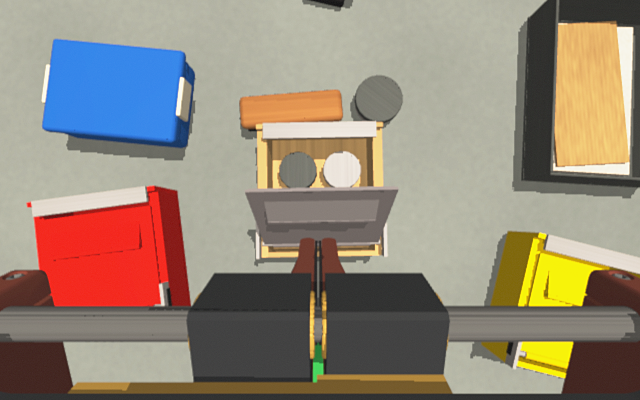

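The view shows the flap standing (edge row about 190, hinge row about 245). The lip strip runs (263,122)–(376,137), within a few pixels of the prediction. I'll refine with a lip mask.

```bash
python3 - <<'E'
from h import *
s=load('w1.png'); im=s['frame'].astype(int); hsv=cv2.cvtColor(s['frame'],cv2.COLOR_RGB2HSV)
m=((hsv[...,1]<35)&(hsv[...,2]>175)).astype(np.uint8); k=np.zeros_like(m); k[112:148,250:390]=1; m*=k
n,l,stt,c=cv2.connectedComponentsWithStats(m); i=1+np.argmax(stt[1:,4]); print(stt[i],im[130,320],im[116,300])
pts=np.argwhere(l==i)[:,::-1].astype(np.float32); rc=cv2.boxPoints(cv2.minAreaRect(pts)); print(rc)
P=np.array([plane(s,u,v,.072) for u,v in rc]); print(P); print([np.linalg.norm(P[j]-P[(j+1)%4]) for j in range(4)])
# lower(inner) edge line per column
cols=range(270,370); lo=[np.where(l[:,u]==i)[0].max()+.5 for u in cols]; up=[np.where(l[:,u]==i)[0].min()-.5 for u in cols]
for e in(lo,up):
    a,b=np.polyfit(cols,e,1); q=np.array([plane(s,u,a*u+b,.072) for u in(265,375)]); d=q[0]-q[1]; print(q, np.degrees(np.arctan2(-d[0],d[1])))
C=P.mean(0); print('center',C,'box O', C-Ro.from_euler('z',YAW,degrees=True).apply([.0735,0,0]))
# flap free edge per column: top boundary grey above row 195
for u in (265,320,375): print(u,[tuple(im[v,u]) for v in range(182,200,2)])
E
```

```text
[ 263  112  113   26 1774] [237 230 221] [233 157  86]
[[262.46265  113.896225]
 [374.774    111.28433 ]
 [375.347    135.92216 ]
 [263.03564  138.53406 ]]
[[ 0.55106932 -0.18066987  0.072     ]
 [ 0.56264658 -0.31836302  0.072     ]
 [ 0.53216533 -0.32072427  0.072     ]
 [ 0.52062064 -0.18340894  0.072     ]]
[np.float64(0.13817900241039507), np.float64(0.030572574539461113), np.float64(0.1377997827387087), np.float64(0.03057162628938174)]
[[ 0.52162277 -0.18575731  0.072     ]
 [ 0.53179011 -0.32031848  0.072     ]] 4.321014921347427
[[ 0.5386515  -0.18462424  0.072     ]
 [ 0.55405258 -0.31910848  0.072     ]] 6.533028313949562
center [ 0.54162547 -0.25079152  0.072     ] box O [ 0.46826256 -0.25527859  0.072     ]
265 [(np.int64(246), np.int64(220), np.int64(139)), (np.int64(246), np.int64(220), np.int64(139)), (np.int64(247), np.int64(221), np.int64(137)), (np.int64(235), np.int64(198), np.int64(149)), (np.int64(184), np.int64(169), np.int64(163)), (np.int64(120), np.int64(110), np.int64(105)), (np.int64(110), np.int64(102), np.int64(98)), (np.int64(111), np.int64(102), np.int6
[... 201 characters left out ...]
np.int64(186), np.int64(168), np.int64(163)), (np.int64(168), np.int64(155), np.int64(149)), (np.int64(108), np.int64(100), np.int64(96)), (np.int64(111), np.int64(102), np.int64(97)), (np.int64(110), np.int64(101), np.int64(97)), (np.int64(110), np.int64(101), np.int64(97))]
375 [(np.int64(247), np.int64(222), np.int64(139)), (np.int64(248), np.int64(223), np.int64(138)), (np.int64(237), np.int64(201), np.int64(151)), (np.int64(184), np.int64(170), np.int64(165)), (np.int64(126), np.int64(116), np.int64(111)), (np.int64(109), np.int64(100), np.int64(97)), (np.int64(111), np.int64(102), np.int64(98)), (np.int64(111), np.int64(103), np.int64(98)), (np.int64(110), np.int64(102), np.int64(98))]
```

```bash
sed -i 's/^O=.*/O=np.array([.463,-.2555,0]); YAW=4.0/' h.py; python3 - <<'E'
from h import *
def F(l):
    s=r.sense(); f=Ro.from_euler('z',-YAW,degrees=True).apply(s['contact_force']); print(l,round(s['clock'],2),f.round(1),((Ro.from_euler('z',-YAW,degrees=True).apply(s['tcp_pos']-O))*1e3).round(1)); return f
p,o=pose(contact(1.4,.058,.03),.35*1.4,.010); r.reach(p,o); F('pre')
for th in (1.3,1.1,.9,.7,.5,.3,.15,.05):
    p,o=pose(contact(th,.058+.004*(1.3-th)),.35*th,.010); r.servo_line(p,o,speed=.06); F(th)
tip=contact(0,.063)
for dz in (0,.001,.002,.003,.004,.005):
    p,o=pose(tip-[0,0,dz],0,.010); r.servo_line(p,o,speed=.03); f=F(dz)
    if f[2]>7: break
snap('wrist','w2.png'); snap('side','s2.png')
a=cv2.imread('pics/w2.png')[90:290,200:440]; b=cv2.imread('pics/side0.png'.replace('side0','s2'))[135:225,290:390]
cv2.imwrite('pics/c2.png',np.hstack([cv2.resize(a,(432,360),interpolation=2),cv2.resize(b,(368,360),interpolation=2)]))
E
```

```text
pre 3.54 [-0.1 -0.6  0.4] [-182.5   -0.6  283. ]
1.3 4.38 [-0.3  0.2  0.3] [-1.418e+02  1.000e-01  2.786e+02]
1.1 4.91 [-1.  -0.  -0.9] [-1.191e+02  1.000e-01  2.814e+02]
0.9 5.43 [ 0.5  0.1 -0.3] [-9.670e+01  1.000e-01  2.811e+02]
0.7 5.95 [-0.1 -0.2  0.2] [-7.520e+01  1.000e-01  2.779e+02]
0.5 6.45 [-0.4  0.1 -0.5] [-5.500e+01  1.000e-01  2.719e+02]
0.3 6.94 [ 0.4 -0.1  0.5] [-36.5   0.  263.6]
0.15 7.33 [0.3 0.  0.3] [-24.   0. 256.]
0.05 7.64 [-0.3 -0.6  0.7] [-16.4  -0.  250.4]
0 7.94 [0.5 0.  2.8] [-1.290e+01 -1.000e-01  2.477e+02]
0.001 8.19 [-1.6  0.1  6.1] [-1.300e+01 -1.000e-01  2.474e+02]
0.002 8.44 [-1.9  1.8  9.7] [-1.300e+01 -1.000e-01  2.471e+02]
```

View pics/c2.png

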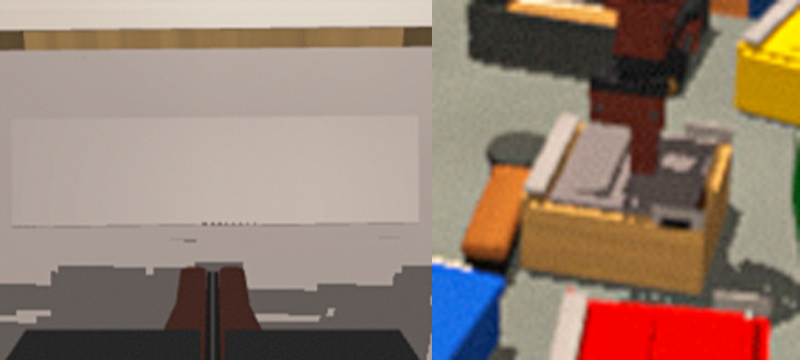

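The flap is flat: the tip is at z 65 mm with about 10 N of pressing force. The free edge is just short of the lip, and the tip sits behind the step. Next I'll push forward while pressing.

```bash
python3 - <<'E'
from h import *
def F(l):
    s=r.sense(); f=Ro.from_euler('z',-YAW,degrees=True).apply(s['contact_force']); print(l,round(s['clock'],2),f.round(1),((Ro.from_euler('z',-YAW,degrees=True).apply(s['tcp_pos']-O))*1e3).round(1)); return f
tip=contact(0,.063)-[0,0,.002]
for d in np.arange(.003,.046,.003):
    p,o=pose(tip+[d,0,0],0,.010); r.servo_line(p,o,speed=.02); f=F(round(d,3))
    if f[0]<-22: break
snap('wrist','w3.png'); snap('side','s3.png')
a=cv2.imread('pics/w3.png')[90:290,200:440]; b=cv2.imread('pics/s3.png')[135:225,290:390]
cv2.imwrite('pics/c3.png',np.hstack([cv2.resize(a,(432,360),interpolation=2),cv2.resize(b,(368,360),interpolation=2)]))
E
```

```text
0.003 8.84 [-2.3  0.1  8.1] [ -9.9  -0.3 247.1]
0.006 9.14 [-2.6 -0.7  8.7] [ -6.9  -0.3 247.1]
0.009 9.44 [-1.4 -0.6  7.1] [ -3.9  -0.3 247.1]
0.012 9.74 [-4.1 -0.3  9.1] [ -1.3  -0.4 246.9]
0.015 10.04 [-5.3  0.8 10.4] [  1.4  -0.4 246.9]
0.018 10.34 [-5.7 -0.1  9.7] [  4.4  -0.4 246.9]
0.021 10.64 [-5.4 -0.3 10.5] [  7.4  -0.4 246.8]
0.024 10.94 [-6.6  0.2  9.3] [ 10.4  -0.4 246.8]
0.027 11.24 [-5.5 -0.1 10. ] [ 13.4  -0.4 246.9]
0.03 11.54 [-12.2  -0.1  11.7] [ 15.2  -0.5 246.5]
0.033 11.84 [-23.2   1.   15.4] [ 16.6  -0.8 246. ]
```

View pics/c3.png

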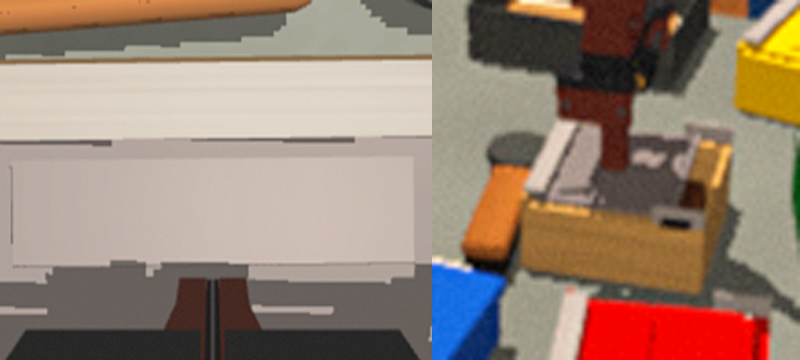

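Travel under load was about 16–17 mm, ending in a hard stop, and the edge is now under the lip. I'll release gently, lift and check.

```bash
python3 - <<'E'
from h import *
tip=contact(0,.063)
for d in ([.028,0,-.001],[.024,0,.003],[.0,0,.06],[-.03,0,.20]):
    p,o=pose(tip+d,0 if d[2]<.1 else .3,.010); r.servo_line(p,o,speed=.03 if d[2]<.01 else .12)
r.wait(.5); st=r.sense(); print(st['clock'],st['contact_force'])
s=snap('wrist','w4.png'); snap('scene','sc4.png'); snap('side','s4.png')
print([proj(s,B(q)) for q in [(.064,-.07,.072),(.064,.07,.072),(-.066+.016+.075,0,.0655),(-.066+.075,0,.0655)]])
c=[cv2.imread('pics/w4.png')[90:290,200:440],cv2.imread('pics/sc4.png')[165:265,215:325],cv2.imread('pics/s4.png')[135:225,290:390]]
cv2.imwrite('pics/c4.png',np.vstack([cv2.resize(c[0],(720,300),interpolation=2)[:, :] ,np.hstack([cv2.resize(x,(360,300),interpolation=2) for x in c[1:]])]))
E
```

```text
15.2 [-0.64837996 -0.1984717  -0.70385295]
[(380.27523603774205, 142.37805952660543), (254.49254867459484, 142.41172165468333), (317.38507912040933, 178.03794831577758), (317.3854098540005, 192.1837839465662)]
```

View pics/c4.png

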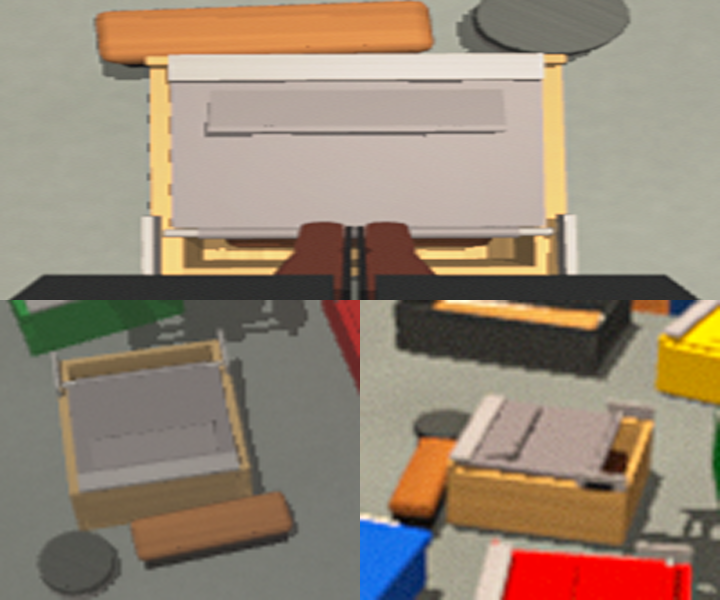

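The flap lies flat with its edge under the lip. The step foot is at row about 178.7; full slide predicts 178.0 and no slide predicts 192. The brush and tin haven't moved.

```bash
python3 -c "
from station import r
print(r.hand_in(), r.sense()['clock'])"
```

```text
the job is handed in; nothing more can be done
the job is handed in; nothing more can be done
```

The flap of the wooden shoe-care box is flat and its free edge is tucked under the steel lip. I handed the job in at about 15 s on the robot's clock, against the 38 s limit.

- **What I did:** With the fingers closed I pushed the flap's outer side down until it lay flat, pressing with about 10 N. Keeping it pressed, I pushed on the step until the pin hit its forward stop. That was about 16–17 mm of travel at 5–7 N, rising to 23 N at the stop. Then I backed off and lifted clear.
- **Last checks:** About half a second or more after letting go, with the gripper clear, all three cameras showed the flap still flat under the lip. In the wrist view the step sat within 1 pixel of where a full 16 mm slide would put it. The brush and tin next to the box looked undisturbed.
- **Disagreements and gaps:**
  - My estimates of the box position from different cameras differed by up to about 4 mm. I used a compromise, and the contact forces agreed with it.
  - I did not re-check the lunch box, cat, shoehorn or torch up close, but the arm did not work near them.

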